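# Strip the gear shaft and set each gear on its inspection mandrel

### The job

The gear shaft has to be stripped for inspection. Take the parts off from the top: put the locking collar in the round parts dish, then put the pinion on the thin mandrel, the middle gear on the middle mandrel and the large gear on the thick mandrel, each hub down and fully home on its mandrel's foot. Do not push or tip the open pot of marking paste.

Things in the scene. Friction and masses are not known exactly. Their poses are not given: they have to be found in the camera images.
- gear_shaft: Fixed. Upright stepped shaft in a round grey foot, 92 mm wide; the stack stands on its shoulder 25 mm up. Origin: centre of the underside, z up. Shaft 32 mm thick to height 40, 20 to 56, 10 to 72, 7 to the tip at 79. On it from below: large gear, middle gear, pinion, collar, each resting loose on the one below; they lift straight up off it, 2 mm play all round.
- collar: Locking collar, a plain dark steel ring over the shaft's end on top of the stack, not screwed down: 30 mm outside, 11 mm bore, 14 mm high, about 60 g. Origin: centre of its underside; z along the bore.
- pinion: Smallest of three steel spur gears, under the collar: 42 mm over the teeth, 14 mm bore. As on the others, a hub on the underside, 5 mm high (here 30 mm across), and above it a toothed disc 11 mm thick, 16 mm in all; grip the disc across the teeth. About 120 g. Origin: centre of the hub's lower face; z along the bore, up.
- middle_gear: Middle-sized steel spur gear, second from below: 54 mm over the teeth, 24 mm bore, hub on the underside 38 mm across and 5 mm high, toothed disc above it 11 mm thick. About 180 g. Origin: centre of the hub's lower face; z along the bore, up.
- large_gear: Largest steel spur gear, at the bottom of the stack: 68 mm over the teeth, 36 mm bore, hub on the underside 50 mm across and 5 mm high, toothed disc above it 11 mm thick. About 260 g. Origin: centre of the hub's lower face; z along the bore, up.
- thin_mandrel: Fixed. Inspection mandrel for the pinion: dark round steel foot 38 mm across and 12 mm high, on it a bright upright pin 10 mm thick, straight to height 32 mm and tapering from there to 3 mm at its top at 44 mm. Origin: centre of the foot's underside on the bench; z up.
- middle_mandrel: Fixed. Inspection mandrel for the middle gear: dark round steel foot 50 mm across and 12 mm high, on it a bright upright pin 20 mm thick, straight to height 32 mm and tapering from there to 8 mm at its top at 44 mm. Origin: centre of the foot's underside on the bench; z up.
- thick_mandrel: Fixed. Inspection mandrel for the large gear: dark round steel foot 64 mm across and 12 mm high, on it a bright upright pin 32 mm thick, straight to height 32 mm and tapering from there to 16 mm at its top at 44 mm. Origin: centre of the foot's underside on the bench; z up.
- parts_dish: Fixed. Round shallow magnetic parts dish of pressed steel (the magnet does not pull the collar noticeably), 120 mm across the rim, 24 mm high, flat inner floor about 100 mm across at height 8 mm. Origin: centre of its underside on the bench; z up.
- marking_pot: Bystander: small round open pot of red marking paste beside the work, 63 mm across, 45 mm high, loose. Origin: centre of its underside; z up. Leave it where it stands. Fixed bench tools stand near the work too: a green hand grinder with crank, up to 195 mm high, in front, and a bench vice about 120 mm high behind; carry parts above them.
There are look-alikes about, which are no part of the job. What is shaped like the middle_gear but blue or purple is not meant.

How it is judged:
At the end, for the whole second after the job is handed in: Collar in the parts dish (within 45 mm of its middle, below the rim); pinion on the thin, middle gear on the middle, large gear on the thick mandrel, each hub down, level within 0.12 rad, centred within 5 mm, hub face within 4 mm of the mandrel's foot; all released and at rest (horizontal distance between collar and parts_dish below 0.045 m and z of collar in the frame of parts_dish below 0.028 m and horizontal distance between pinion and thin_mandrel below 0.005 m and z of pinion in the frame of thin_mandrel between 0.009 and 0.016 m and angle between each of pinion, middle_gear, large_gear's own z axis and vertical below 0.12 rad and horizontal distance between middle_gear and middle_mandrel below 0.005 m and z of middle_gear in the frame of middle_mandrel between 0.009 and 0.016 m and horizontal distance between large_gear and thick_mandrel below 0.005 m and z of large_gear in the frame of thick_mandrel between 0.009 and 0.016 m and linear speed of each of collar, pinion, middle_gear, large_gear below 0.02 m/s); the robot touches nothing.
It fails at once if the marking pot is shifted by more than 20 mm or tipped by more than 0.3 rad (distance of marking_pot from where it was at the start of the episode above 0.02 m or angle between marking_pot's own z axis and vertical above 0.3 rad).
It also fails if it takes over 128 s, if anything falls off the work surface, if the arm or the gripper's body presses on something with over 40 N, if the wrist force passes 120 N, or if a joint passes its speed limit or range.

### The arm

A 7-joint arm with a two-finger parallel gripper is mounted at the origin on a cart in front of the work surface, level with it; the furniture and walls round the work are solid. World frame = base frame: x ahead of the robot, y to its left, z up, the work surface at z = 0. Lengths are in m, angles in rad, forces in N, time in s.
With the tool pointing down it reaches from about 0.425 to 0.925 m from the base axis. Payload 6.8 kg.
Tool frame: the origin (TCP) lies on the centre line of the jaws, within the pads' length; the fingertips stand ahead of it and the grasp point (between the pads) lies 11 mm behind it (r.tcp_to_tips is the z of the fingertips in the tool frame, in m); z points along the fingers, y is the line along which they close (so a half turn about z gives the same grasp; the last joint's range is limited). The gripper opens to 85 mm and grips with 20 to 120 N. Pads are 22 mm wide; open, the fingers measure 114 mm over their backs; the gripper's body (76 mm by 85 mm) begins 54 mm behind the grasp point. The pads swing forward as they close: fully open they stand 13 mm farther back than shut.
Start: joints at [1.125, 0.477, 0.022, 1.555, -0.011, 1.109, -0.083], TCP at [0.224, -0.637, 0.239] pointing down, gripper open.
Joint ranges: [-2.96, 2.96], [-0.34, 2.1], [-1.41, 1.46], [0.24, 2.44], [-1.37, 4.51], [0.17, 1.92], [-2.96, 2.96]. Speed limits (rad/s): [2.39, 2.39, 3.14, 3.14, 3.14, 3.14, 3.14].

### API

Orientations are given as a rotation vector (axis times angle).
In Python, from bench import r, optics gives the robot as it stands.
- The arm moves only by the shell command python3 -m creep 'ROWS' [FORCE]. ROWS is a JSON object whose one key "rows" holds a list of rows, each a list of 7 numbers: the shift along the tool's x, y, z in units of 25 mm (1.0 is 25 mm), then the turn, a rotation vector about the tool's x, y, z in units of 8 degrees (1.0 is 8 degrees), then the finger opening in mm, from 0 to 85.4. A call has 1 to 10 rows; each row is the pose to reach, as a shift and turn from the pose commanded when the call began, along the tool's axes at that moment; what a row does not reach only later rows make up. A row lasts 1/8 s, in which the tool goes at most 62.5 mm and 10.7 degrees, less where a joint would pass 70% of its speed; a pose out of reach is approached as far as the arm can. A call with a gripper value outside its range is refused whole. The fingers move at their own pace and stop on an object; FORCE is the grip in N (left out, the last holds). Time passes only in rows, so rows that repeat a pose let the fingers close. It gives the time, the measured TCP pose, the force, the opening and the grip force at its end, in the units of the state.
- r.get_obs(): the state, without advancing time (a new reading comes with each control period).
- optics.grab_frame(name): name is "side" or "top" or "wrist"; returns a dict with "color" (480x640x3 uint8, blue, green, red), "K" (3x3 intrinsics, pixels), "R" (3x3) and "t" (3): a world point X has camera coordinates R X + t. Camera axes: x right, y down, z forward; pixel columns grow to the right and rows downward; lengths in m; the calibration is good to about 2 mm. A picture is of the moment at which its call begins. There is no depth.
- r.hand_in(): hands the job in; it is judged then, once.
The state is a dict: "clock": time; "joints": joint angles; "qvel": joint speeds; "tau": joint torques, N m; "tcp_pos": TCP position; "orientation": TCP orientation; "contact_force": force on the tool from outside, world axes, zero at the start; "moment": the same for the moment, N m; "grip_width": finger opening in m; "gripper_force": force on a finger pad.
Only numpy, scipy, OpenCV 4.12 (cv2) and the standard library are available. Lean on these libraries where they do the work, as an engineer would, in place of code of your own. Each camera call takes 0.05 s, during which the arm holds its last target. There are 200 camera calls.

## Working session

There is one attempt and no reset: what is moved stays moved. The work goes in short steps, Python scripts to look and compute and a shell command to move; the robot and the scene stay as the last step left them, time stands still between calls to the robot, and variables do not carry over. Pictures are saved under pics/ and viewed, at most 16 in all, crops included, and the job is handed in when it is done.

```bash
ls; mkdir -p pics; python3 - <<'E'
from bench import r, optics
import cv2,numpy as np
o=r.get_obs();print(o['clock'],o['tcp_pos'],o['orientation'],r.tcp_to_tips)
for n in("side","top"):
    f=optics.grab_frame(n);cv2.imwrite(f'pics/{n}0.png',f['color']);np.savez(f'pics/{n}0.npz',**f)
    print(n,f['K'].tolist(),(-f['R'].T@f['t']).round(3),f['R'].round(3).tolist())
E
```

```text
pics
0.0 [ 0.22348776 -0.63632583  0.2383403 ] [-3.09516573e+00 -5.27804300e-01  6.48956285e-04] 0.008
side [[467.4386528618453, 0.0, 328.882870753811], [0.0, 467.4386528618453, 237.72506250852135], [0.0, 0.0, 1.0]] [ 0.25  -0.884  0.536] [[0.934, -0.357, -0.01], [-0.201, -0.503, -0.841], [0.295, 0.787, -0.541]]
top [[524.744897659027, 0.0, 320.9774332863883], [0.0, 524.744897659027, 235.8100858817109], [0.0, 0.0, 1.0]] [ 0.444 -0.193  0.97 ] [[0.013, -1.0, -0.011], [-0.998, -0.012, -0.055], [0.055, 0.012, -0.998]]
```

View pics/side0.png

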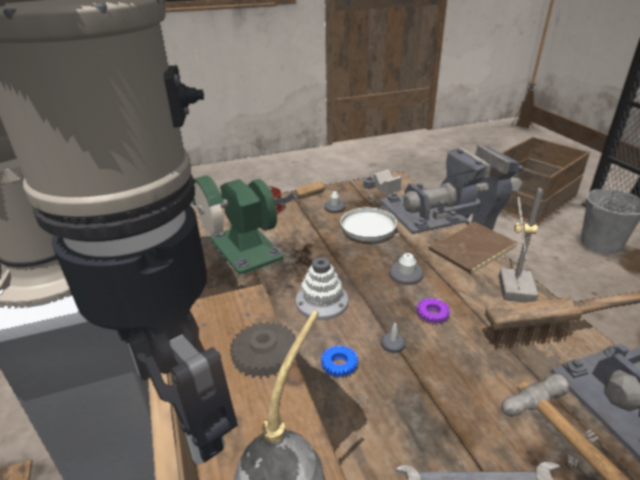

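View pics/top0.png

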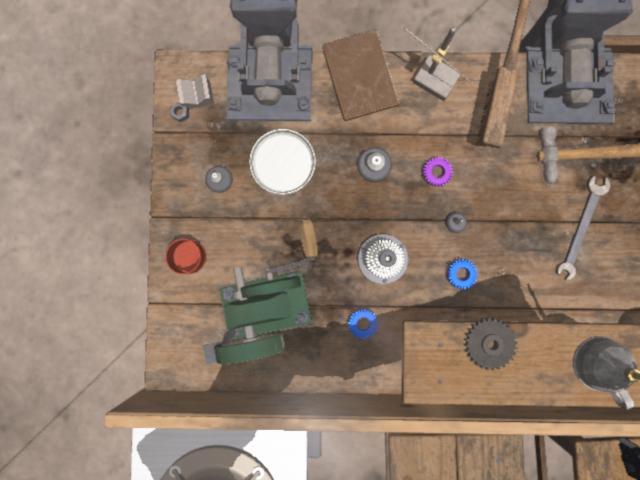

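Side: stack at (322,285), dish (368,225), mandrels at (407,265), (393,337), (335,200), pot partly hidden behind the grinder. Top: stack (384,258), dish (282,161), thick mandrel (375,164), middle mandrel (219,179), thin mandrel (456,222) by foot size, pot (185,256); blue rings (462,273), (363,323), a purple one (437,171) and a brown gear (490,343) are look-alikes. The grey stack is the one on the shaft.

```bash
cat > h.py <<'E'
import numpy as np,cv2
def ray(f,uv,z):
    d=f['R'].T@np.linalg.inv(f['K'])@np.array([uv[0],uv[1],1.]);c=-f['R'].T@f['t']
    return c+d*(z-c[2])/d[2]
def proj(f,X):
    p=f['K']@(f['R']@np.array(X)+f['t']);return p[:2]/p[2]
def blob(f,mask,seed,rad):
    """contour centred nearest to seed -> ellipse"""
    m=np.zeros_like(mask);cv2.circle(m,seed,rad,255,-1);m&=mask
    cs,_=cv2.findContours(m,cv2.RETR_EXTERNAL,cv2.CHAIN_APPROX_NONE)
    c=max(cs,key=cv2.contourArea);return cv2.fitEllipse(cv2.convexHull(c)),cv2.boundingRect(c)
E
python3 - <<'E'
from h import *
f=dict(np.load('pics/top0.npz'));im=f['color'];hsv=cv2.cvtColor(im,cv2.COLOR_BGR2HSV)
g=((hsv[...,1]<60)*255).astype(np.uint8); red=((hsv[...,1]>150)&((hsv[...,0]<8)|(hsv[...,0]>172)))*255
for n,s,rad,z,m in(("stackfoot",(384,258),32,.012,g),("dish",(282,161),38,.024,g),("thick",(375,164),22,.012,g),("mid",(219,179),17,.012,g),("thin",(456,222),14,.012,g),("pot",(185,256),26,.045,red.astype(np.uint8))):
    e,b=blob(f,m,s,rad);P=ray(f,e[0],z)
    print(n,np.round(e[0],1),np.round(e[1],1),b,P.round(4),'size',(np.array(e[1])/525*(.97-z)).round(4))
c=cv2.resize(im[125:295,200:500],None,fx=2.6,fy=2.6,interpolation=cv2.INTER_CUBIC);m=cv2.cvtColor(g[125:295,200:500],cv2.COLOR_GRAY2BGR)
cv2.imwrite('pics/c1.png',c)
E
```

```text
stackfoot [382.5 258.8] [51.  51.5] (357, 234, 52, 51) [ 0.4561 -0.2948  0.012 ] size [0.0931 0.0939]
dish [283.1 161.4] [69.2 70.4] (249, 128, 72, 71) [ 0.6308 -0.1115  0.024 ] size [0.1247 0.1269]
thick [373.4 163.6] [33.6 39.2] (354, 147, 39, 35) [ 0.6309 -0.2768  0.012 ] size [0.0614 0.0714]
mid [218.3 178.5] [26.8 27.4] (205, 165, 27, 28) [0.6001 0.0085 0.012 ] size [0.049 0.05 ]
thin [456.  221.9] [20.8 22.1] (445, 212, 23, 21) [ 0.525  -0.4283  0.012 ] size [0.038  0.0403]
pot [186.5 255.9] [30.6 36.6] (172, 240, 33, 34) [0.4563 0.0546 0.045 ] size [0.0539 0.0646]
```

View pics/c1.png

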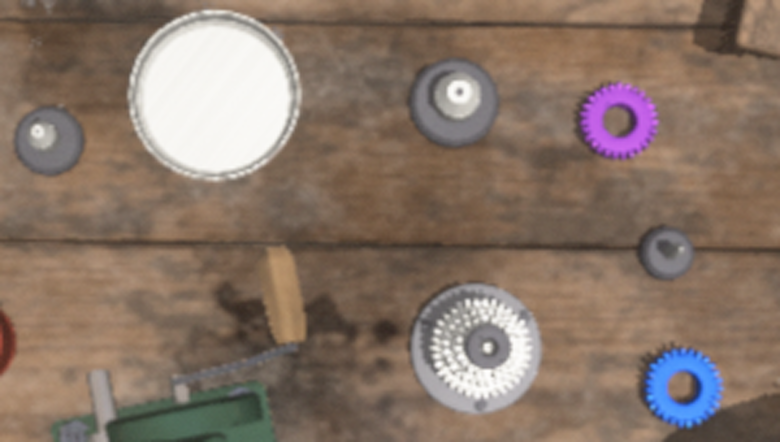

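The crop confirms it: stack with dark collar at crop (488,347), thick mandrel (454,102), thin (666,252), middle (50,140), dish (215,95). Blue and purple rings are apart from the shaft. Next I cross-check axes with the side view.

```bash
cat >> h.py <<'E'
def tri(fs,uvs):
    A=[];b=[]
    for f,uv in zip(fs,uvs):
        P=f['K']@np.c_[f['R'],f['t']]
        for k in(0,1): q=P[k]-uv[k]*P[2];A.append(q[:3]);b.append(-q[3])
    return np.linalg.lstsq(np.array(A),np.array(b),rcond=None)[0]
E
python3 - <<'E'
from h import *
T=dict(np.load('pics/top0.npz'));S=dict(np.load('pics/side0.npz'))
for n,u,z in(("collar",(387.7,258.5),.087),("thick tip",(376.9,160.4),.044),("mid tip",(215,175.8),.044),("thin tip",(458.8,220.4),.044)):print(n,ray(T,u,z).round(4))
print('handle',tri([T,S],[(310,238),(305,190)]).round(3))
X={'stack':(.456,-.295,.087),'thick':(.631,-.277,.044),'mid':(.6,.0085,.044),'thin':(.525,-.428,.044),'dish':(.631,-.1115,.024)}
im=S['color'].copy();V=[]
for n,p in X.items():
    u=proj(S,p);print(n,u.round(1));x,y=int(u[0]),int(u[1])
    c=im[y-30:y+50,x-40:x+40].copy();c=cv2.resize(c,None,fx=3.3,fy=3.3,interpolation=cv2.INTER_CUBIC)
    for zz in(p[2],.012,0):
        q=(proj(S,(p[0],p[1],zz))-(x-40,y-30)+.5)*3.3-.5;cv2.drawMarker(c,tuple(int(a) for a in q),(0,0,255),0,10,1)
    V.append(c)
V.append(V[0]*0);cv2.imwrite('pics/c2.png',np.vstack([np.hstack(V[:3]),np.hstack(V[3:])]))
E
```

```text
collar [ 0.4557 -0.2955  0.087 ]
thick tip [ 0.6304 -0.2803  0.044 ]
mid tip [0.5996 0.0078 0.044 ]
thin tip [ 0.5251 -0.4254  0.044 ]
handle [ 0.481 -0.165  0.154]
stack [320.9 262. ]
thick [407.6 255.1]
mid [334.8 191.7]
thin [394.5 323.1]
dish [368.9 221.5]
```

View pics/c2.png

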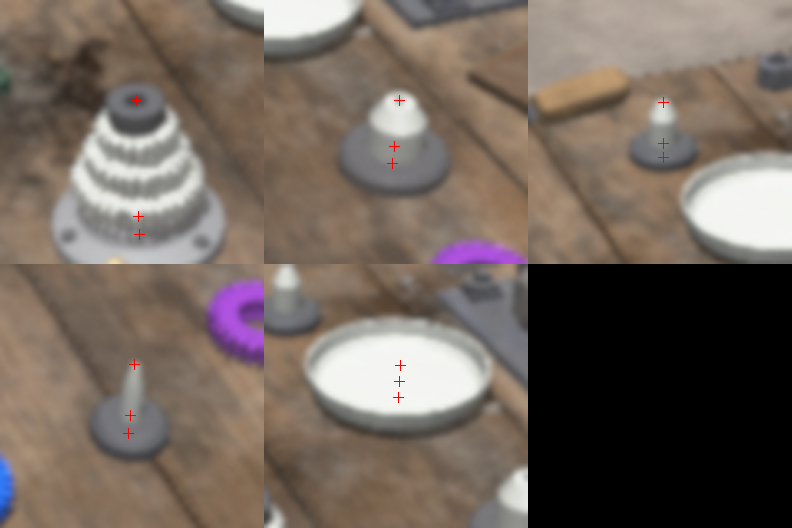

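Projected marks sit on all five axes (collar top at crop (135,100), tips at (399,100), (663,102), (134,364), dish centre), so positions are consistent; handle top is about z 0.154. Now a planner helper.

```bash
cat > g.py <<'E'
import sys,numpy as np
from scipy.spatial.transform import Rotation as Ro
from bench import r
o=r.get_obs();M=Ro.from_rotvec(o['orientation']).as_matrix();p=np.array(o['tcp_pos'])
print('t',round(o['clock'],2),'tcp',p.round(4),'x',M[:,0].round(3),'z',M[:,2].round(4),'F',np.round(o['contact_force'],1),'w',round(o['grip_width'],4),'gf',round(o['gripper_force'],1))
P={'stack':(.456,-.2955),'dish':(.631,-.1115),'thick':(.6305,-.279),'mid':(.600,.008),'thin':(.525,-.4275)}
for a in sys.argv[1:]:
    n,z=a.split(':');d=M.T@(np.array([*P[n],float(z)])-p);print(a,(d/.025).round(2))
E
python3 g.py stack:.33 stack:.2 stack:.083
```

```text
t 0.1 tcp [ 0.2235 -0.6364  0.2384] x [ 0.943  0.331 -0.   ] z [-6.0e-04  1.5e-03 -1.0e+00] F [ 0.7  0.9 -0.2] w 0.0854 gf 0.0
stack:.33 [13.29 -9.79 -3.65]
stack:.2 [13.29 -9.78  1.55]
stack:.083 [13.29 -9.77  6.23]
```

```bash
python3 -m creep '{"rows":[[0,0,-1.5,0,0,0,85],[0,0,-3,0,0,0,85],[0,0,-3,0,0,0,85]]}' 60; python3 g.py stack:.33 stack:.2
```

```text
clock: 0.48
tcp_pos: [0.2242, -0.6383, 0.3177]
orientation: [3.091, 0.527, 0.002]
contact_force: [0.3, -0.4, -0.3]
grip_width: 0.0852
gripper_force: 0.0
t 0.47 tcp [ 0.2242 -0.6383  0.3177] x [0.944 0.331 0.   ] z [ 0.0023 -0.0053 -1.    ] F [ 0.3 -0.4 -0.3] w 0.0852 gf 0.0
stack:.33 [13.29 -9.86 -0.54]
stack:.2 [13.29 -9.89  4.66]
```

```bash
python3 -m creep '{"rows":[[1.7,-1.2,0,0,0,0,65],[3.4,-2.5,0,0,0,0,65],[5,-3.7,0,0,0,0,65],[6.7,-5,0,0,0,0,65],[8.4,-6.2,0,0,0,0,65],[10,-7.5,1,0,0,0,65],[11.7,-8.7,2.5,0,0,0,65],[13.3,-9.8,4,0,0,0,65],[13.3,-9.8,4.6,0,0,0,65],[13.3,-9.8,4.6,0,0,0,65]]}'; python3 - <<'E'
from bench import optics;import cv2
cv2.imwrite('pics/w1.png',optics.grab_frame('wrist')['color'])
E
python3 g.py stack:.1 stack:.083
```

```text
clock: 1.72
tcp_pos: [0.4547, -0.2954, 0.1975]
orientation: [-3.095, -0.528, 0.005]
contact_force: [-0.2, -0.1, 0.7]
grip_width: 0.0651
gripper_force: 0.0
t 1.77 tcp [ 0.4551 -0.2965  0.1988] x [ 0.944  0.33  -0.002] z [-1.7e-03  2.0e-04 -1.0e+00] F [-0.3 -0.6  0.5] w 0.0652 gf 0.0
stack:.1 [ 0.05 -0.02  3.95]
stack:.083 [ 0.05 -0.02  4.63]
```

View pics/w1.png

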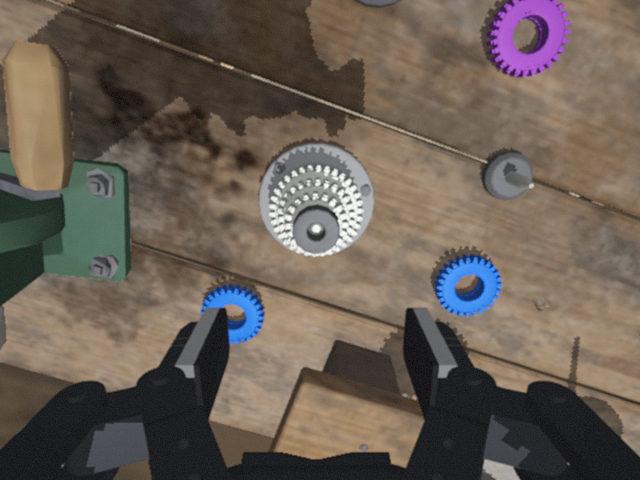

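Wrist view: collar at (316,230) is on the jaws' centre line (fingers at 222 and 412); clear beside the stack. Descend and grip.

```bash
python3 -m creep '{"rows":[[0.05,0,1.5,0,0,0,50],[0.05,0,3,0,0,0,50],[0.05,0,4.2,0,0,0,50],[0.05,0,4.6,0,0,0,50],[0.05,0,4.6,0,0,0,50],[0.05,0,4.6,0,0,0,50],[0.05,0,4.6,0,0,0,25],[0.05,0,4.6,0,0,0,20],[0.05,0,4.6,0,0,0,20],[0.05,0,4.6,0,0,0,20]]}' 60; python3 g.py stack:.083 stack:.27
```

```text
clock: 3.02
tcp_pos: [0.4581, -0.2955, 0.0859]
orientation: [3.096, 0.528, 0.002]
contact_force: [-1.2, 0.9, 7.8]
grip_width: 0.0269
gripper_force: 58.5
t 3.02 tcp [ 0.4581 -0.2955  0.0859] x [0.944 0.331 0.001] z [ 0.0017 -0.0011 -1.    ] F [-1.2  0.9  7.8] w 0.0269 gf 58.5
stack:.083 [-0.08 -0.03  0.11]
stack:.27 [-0.07 -0.02 -7.37]
```

```bash
python3 - <<'E'
from bench import optics;import cv2,numpy as np
w=optics.grab_frame('wrist')['color'][150:450,120:520];s=optics.grab_frame('side')['color'][200:350,220:420]
cv2.imwrite('pics/w2.png',np.hstack([w,cv2.resize(s,(400,300),interpolation=cv2.INTER_CUBIC)]))
E
```

```text
(no output)
```

View pics/w2.png

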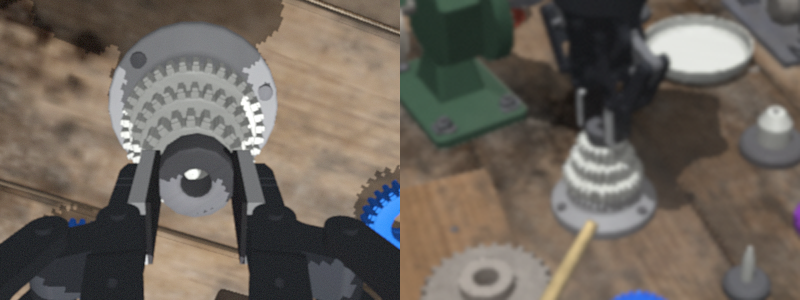

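Collar sits between the pads (left panel (197,180)), pads flat on it. Lift slowly first.

```bash
python3 -m creep '{"rows":[[0,0,-0.3,0,0,0,20],[0,0,-0.7,0,0,0,20],[0,0,-1.5,0,0,0,20],[0,0,-3,0,0,0,20],[0,0,-4.5,0,0,0,20],[0,0,-6,0,0,0,20],[0,0,-7.4,0,0,0,20],[0,0,-7.4,0,0,0,20]]}' 60; python3 g.py dish:.27 dish:.12 dish:.05;  python3 - <<'E'
from bench import optics;import cv2,numpy as np
w=optics.grab_frame('wrist')['color'][100:450,60:580];
cv2.imwrite('pics/w3.png',w)
E
```

```text
clock: 4.12
tcp_pos: [0.4589, -0.2958, 0.273]
orientation: [3.093, 0.527, 0.008]
contact_force: [0.4, 0.1, -0.5]
grip_width: 0.0268
gripper_force: 59.2
t 4.12 tcp [ 0.4589 -0.2958  0.273 ] x [0.943 0.331 0.004] z [ 0.0057 -0.0032 -1.    ] F [ 0.4  0.1 -0.5] w 0.0268 gf 59.2
dish:.27 [ 8.94 -4.68  0.13]
dish:.12 [ 8.91 -4.71  6.13]
dish:.05 [ 8.9  -4.72  8.93]
```

View pics/w3.png

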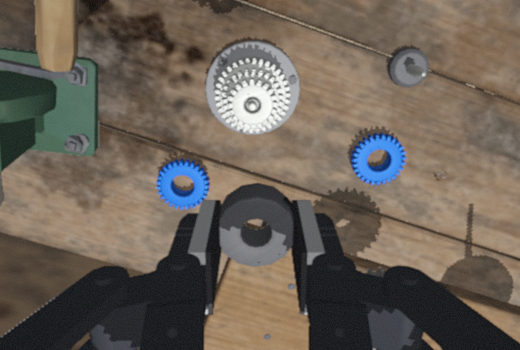

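Collar held in the pads at (256,225); pinion now on top of the stack. Carry to the dish.

```bash
python3 -m creep '{"rows":[[1.6,-0.8,0,0,0,0,20],[3.2,-1.7,0,0,0,0,20],[4.8,-2.5,0,0,0,0,20],[6.4,-3.4,0,0,0,0,20],[8,-4.2,0,0,0,0,20],[8.9,-4.7,1,0,0,0,20],[8.9,-4.7,3,0,0,0,20],[8.9,-4.7,5,0,0,0,20],[8.9,-4.7,7,0,0,0,20],[8.9,-4.7,7.5,0,0,0,20]]}' 60; python3 g.py dish:.027
```

```text
clock: 5.42
tcp_pos: [0.6248, -0.1101, 0.0774]
orientation: [-3.094, -0.528, 0.013]
contact_force: [-0.0, -0.8, 0.5]
grip_width: 0.0269
gripper_force: 59.2
t 5.42 tcp [ 0.6248 -0.1101  0.0774] x [ 0.943  0.332 -0.008] z [-0.0085  0.001  -1.    ] F [-0.  -0.8  0.5] w 0.0269 gf 59.2
dish:.027 [0.23 0.14 2.01]
```

```bash
python3 -m creep '{"rows":[[0,0,0.8,0,0,0,20],[0,0,1.5,0,0,0,20],[0,0,1.9,0,0,0,20],[0,0,2.1,0,0,0,20],[0,0,2.1,0,0,0,20],[0,0,2.1,0,0,0,45],[0,0,2.1,0,0,0,50],[0,0,2.1,0,0,0,50],[0,0,0.5,0,0,0,50],[0,0,-1,0,0,0,50]]}' 60; python3 g.py stack:.27
```

```text
clock: 6.68
tcp_pos: [0.6282, -0.1104, 0.1076]
orientation: [-3.097, -0.528, 0.001]
contact_force: [0.9, -0.4, 0.7]
grip_width: 0.0499
gripper_force: 0.0
t 6.67 tcp [ 0.6282 -0.1104  0.1076] x [ 0.943  0.331 -0.001] z [-6.e-04  2.e-04 -1.e+00] F [ 0.9 -0.4  0.7] w 0.0499 gf 0.0
stack:.27 [-8.96  4.7  -6.49]
```

```bash
python3 -m creep '{"rows":[[0,0,-2,0,0,0,60],[0,0,-4,0,0,0,60],[-1.6,0.8,-5,0,0,0,60],[-3.2,1.7,-5,0,0,0,60],[-4.8,2.5,-5,0,0,0,60],[-6.4,3.4,-5,0,0,0,60],[-8,4.2,-5,0,0,0,60],[-8.95,4.7,-4,0,0,0,60],[-8.95,4.7,-2.5,0,0,0,60],[-8.95,4.7,-2.5,0,0,0,60]]}' 60; python3 g.py stack:.068; python3 - <<'E'
from bench import optics;import cv2,numpy as np
f=optics.grab_frame('wrist');np.savez('pics/w4.npz',**f)
t=optics.grab_frame('top')['color'];cv2.imwrite('pics/w4.png',np.hstack([f['color'][200:440,120:520],cv2.resize(t[110:230,220:420],(400,240))]))
E
```

```text
clock: 7.92
tcp_pos: [0.4542, -0.2947, 0.1673]
orientation: [-3.094, -0.527, 0.006]
contact_force: [0.1, 0.4, -0.1]
grip_width: 0.0599
gripper_force: 0.0
t 7.92 tcp [ 0.4542 -0.2947  0.1673] x [ 0.944  0.331 -0.003] z [-0.0046  0.0026 -1.    ] F [ 0.1  0.4 -0.1] w 0.0599 gf 0.0
stack:.068 [0.07 0.07 3.97]
```

View pics/w4.png

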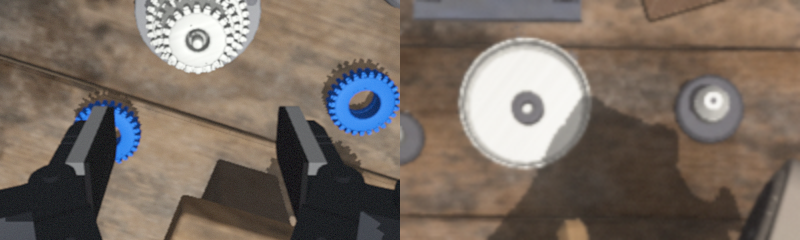

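Collar lies in the dish centre (right panel (527,107)); pinion centred between the fingers. Grip pinion.

```bash
python3 -m creep '{"rows":[[0.04,0.05,1.3,0,0,0,60],[0.04,0.05,2.6,0,0,0,60],[0.04,0.05,3.6,0,0,0,60],[0.04,0.05,3.9,0,0,0,60],[0.04,0.05,3.9,0,0,0,60],[0.04,0.05,3.9,0,0,0,60],[0.04,0.05,3.9,0,0,0,38],[0.04,0.05,3.9,0,0,0,30],[0.04,0.05,3.9,0,0,0,30],[0.04,0.05,3.9,0,0,0,30]]}' 70; python3 g.py stack:.068 thin:.15
```

```text
clock: 9.28
tcp_pos: [0.4581, -0.2962, 0.0733]
orientation: [3.096, 0.528, 0.001]
contact_force: [-2.6, 2.1, 9.9]
grip_width: 0.038
gripper_force: 69.1
t 9.28 tcp [ 0.4581 -0.2962  0.0733] x [0.943 0.331 0.001] z [ 9.e-04 -3.e-04 -1.e+00] F [-2.6  2.1  9.9] w 0.038 gf 69.1
stack:.068 [-0.07 -0.05  0.21]
thin:.15 [ 0.79  5.84 -3.06]
```

```bash
python3 -m creep '{"rows":[[0,0,-0.3,0,0,0,30],[0,0,-0.8,0,0,0,30],[0,0,-2,0,0,0,30],[0,0,-3,0,0,0,30],[0.2,1.5,-3,0,0,0,30],[0.4,3,-3,0,0,0,30],[0.6,4.5,-3,0,0,0,30],[0.8,5.85,-3,0,0,0,30],[0.8,5.85,-3,0,0,0,30],[0.8,5.85,-3,0,0,0,30]]}' 70; python3 g.py thin:.15; python3 - <<'E'
from bench import optics;import cv2,numpy as np
f=optics.grab_frame('wrist');np.savez('pics/w5.npz',**f)
t=optics.grab_frame('top');np.savez('pics/t5.npz',**t);s=optics.grab_frame('side');np.savez('pics/s5.npz',**s)
cv2.imwrite('pics/w5.png',np.hstack([f['color'][200:440,120:520],cv2.resize(s['color'][220:370,300:550],(400,240),interpolation=cv2.INTER_CUBIC)]))
E
```

```text
clock: 10.52
tcp_pos: [0.5246, -0.427, 0.1469]
orientation: [-3.096, -0.528, 0.0]
contact_force: [0.3, -0.2, -1.8]
grip_width: 0.0381
gripper_force: 70.6
t 10.53 tcp [ 0.5246 -0.427   0.1469] x [ 0.943  0.332 -0.   ] z [-4.e-04  8.e-04 -1.e+00] F [ 0.3 -0.2 -1.8] w 0.0381 gf 70.6
thin:.15 [ 0.01  0.02 -0.12]
```

View pics/w5.png

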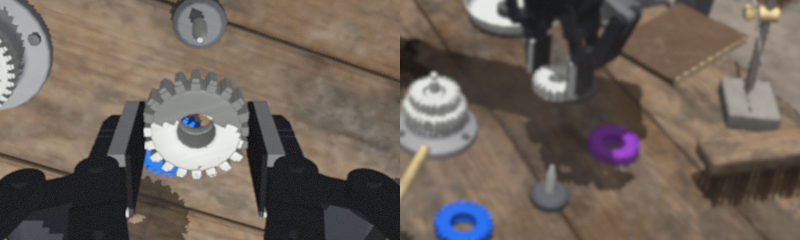

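Pinion held level at left panel (197,125); thin mandrel ahead at (200,22). Measure gear centre and mandrel in the wrist frame.

```bash
python3 - <<'E'
from h import *
f=dict(np.load('pics/w5.npz'));im=f['color'];hsv=cv2.cvtColor(im,cv2.COLOR_BGR2HSV)
print('cam',(-f['R'].T@f['t']).round(4),'fwd',f['R'][2].round(3))
g=((hsv[...,1]<55)*255).astype(np.uint8)
e,b=blob(f,g,(320,222),32);print('foot',np.round(e,1).tolist() if 0 else e,ray(f,e[0],.012).round(4))
# gear outlines predicted for centre=tcp axis at top/bottom of disc
for c in [(.5246,-.427)]:
    for z in(.1466,.1356): print(z,'centre px',proj(f,(*c,z)).round(1),'fwd10mm',proj(f,(c[0]+.00943,c[1]+.0033,z)).round(1))
v=im.copy()[180:460,200:440]
for dx,col in((0,(0,0,255)),(-.003,(0,255,0))):
  cc=np.array([.5246+dx*.943,-.427+dx*.33])
  for z,R in((.1466,.021),(.1466,.007),(.1356,.021)):
    p=np.array([proj(f,(cc[0]+R*np.cos(a),cc[1]+R*np.sin(a),z)) for a in np.linspace(0,6.3,60)])
    cv2.polylines(v,[((p-[200,180])).astype(int)],True,col,1)
for R,z in((.019,.012),(.0015,.044)):
    p=np.array([proj(f,(.525+R*np.cos(a),-.4275+R*np.sin(a),z)) for a in np.linspace(0,6.3,60)])
    cv2.polylines(v,[((p-[200,180])).astype(int)],True,(0,255,255),1)
cv2.imwrite('pics/c5.png',cv2.resize(v,None,fx=2.1,fy=2.1,interpolation=cv2.INTER_CUBIC))
E
```

```text
cam [ 0.6001 -0.4003  0.2826] fwd [-0.298 -0.103 -0.949]
foot ((319.2121276855469, 219.90606689453125), (56.462921142578125, 59.05768966674805), 63.080039978027344) [ 0.5275 -0.4278  0.012 ]
0.1466 centre px [316.8 327.2] fwd10mm [316.8 302.8]
0.1356 centre px [316.7 312.7] fwd10mm [316.8 289.6]
```

View pics/c5.png

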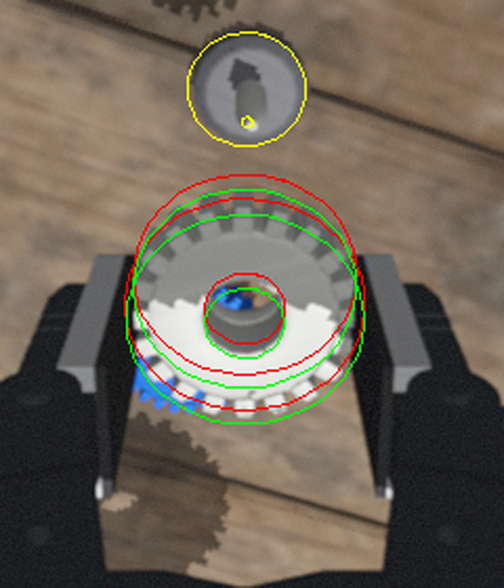

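Predicted outlines fit with the pinion about 1.8 mm behind the TCP (bore centre crop (245,317)); the mandrel ring matches. Shift 0.1 forward and lower.

```bash
python3 -m creep '{"rows":[[0.1,0,1,0,0,0,30],[0.1,0,2,0,0,0,30],[0.1,0,2.8,0,0,0,30],[0.1,0,3.3,0,0,0,30],[0.1,0,3.6,0,0,0,30],[0.1,0,3.9,0,0,0,30],[0.1,0,4.1,0,0,0,30]]}' 70; python3 g.py thin:.0283
```

```text
clock: 11.55
tcp_pos: [0.5275, -0.427, 0.0443]
orientation: [3.097, 0.528, 0.001]
contact_force: [0.7, -0.0, -1.6]
grip_width: 0.0382
gripper_force: 70.6
t 11.55 tcp [ 0.5275 -0.427   0.0443] x [0.944 0.331 0.   ] z [ 4.e-04 -3.e-04 -1.e+00] F [ 0.7 -0.  -1.6] w 0.0382 gf 70.6
thin:.0283 [-0.1  -0.02  0.64]
```

```bash
python3 -m creep '{"rows":[[-0.02,0,0.25,0,0,0,30],[-0.02,0,0.45,0,0,0,30],[-0.02,0,0.6,0,0,0,30],[-0.02,0,0.6,0,0,0,30]]}' 70; python3 -m creep '{"rows":[[0,0,0,0,0,0,42],[0,0,0,0,0,0,50],[0,0,0,0,0,0,58],[0,0,0,0,0,0,58],[0,0,-2,0,0,0,58],[0,0,-4,0,0,0,58],[0,0,-5,0,0,0,75],[0,0,-5,0,0,0,75]]}'; python3 g.py stack:.15;  python3 - <<'E'
from bench import optics;import cv2,numpy as np
f=optics.grab_frame('wrist');np.savez('pics/w6.npz',**f)
t=optics.grab_frame('top');np.savez('pics/t6.npz',**t);s=optics.grab_frame('side');np.savez('pics/s6.npz',**s)
cv2.imwrite('pics/w6.png',np.hstack([f['color'][120:440:1,120:520],cv2.resize(s['color'][260:380,320:470],(400,320),interpolation=cv2.INTER_CUBIC)]))
E
```

```text
clock: 12.05
tcp_pos: [0.5267, -0.4269, 0.029]
orientation: [-3.096, -0.528, 0.001]
contact_force: [0.2, -0.4, -0.7]
grip_width: 0.0379
gripper_force: 70.6
clock: 13.05
tcp_pos: [0.5281, -0.428, 0.1571]
orientation: [3.093, 0.527, 0.006]
contact_force: [-0.7, -0.1, 1.4]
grip_width: 0.0752
gripper_force: 0.0
t 13.05 tcp [ 0.5281 -0.428   0.1571] x [0.944 0.331 0.003] z [ 0.0041 -0.003  -1.    ] F [-0.7 -0.1  1.4] w 0.0752 gf 0.0
stack:.15 [-0.97 -5.96  0.26]
```

View pics/w6.png

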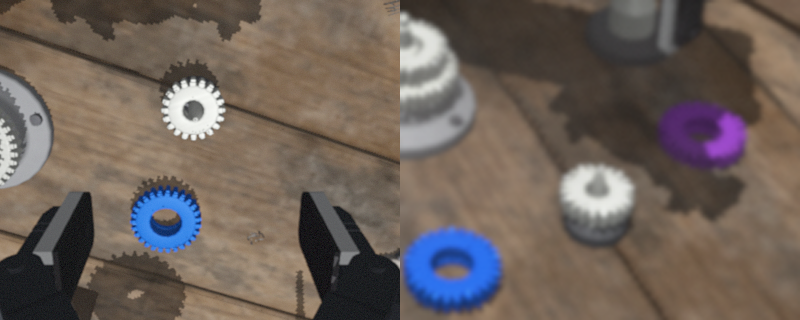

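Pinion sits level on the thin mandrel's foot (right panel (597,195)), pin showing in the bore. Next: middle gear.

```bash
python3 -m creep '{"rows":[[-0.2,-1.5,0,0,0,0,75],[-0.5,-3,0,0,0,0,75],[-0.7,-4.5,0,0,0,0,75],[-0.95,-5.95,0,0,0,0,75],[-0.95,-5.95,0.5,0,0,0,75],[-0.95,-5.95,1.5,0,0,0,75],[-0.95,-5.95,2.5,0,0,0,75],[-0.95,-5.95,3,0,0,0,75],[-0.95,-5.95,3,0,0,0,75]]}'; python3 g.py stack:.056
```

```text
clock: 14.32
tcp_pos: [0.4544, -0.2946, 0.0779]
orientation: [-3.095, -0.527, 0.003]
contact_force: [0.8, -0.1, -0.2]
grip_width: 0.0753
gripper_force: 0.0
t 14.32 tcp [ 0.4544 -0.2946  0.0779] x [ 0.944  0.331 -0.002] z [-0.0024  0.0013 -1.    ] F [ 0.8 -0.1 -0.2] w 0.0753 gf 0.0
stack:.056 [0.05 0.06 0.88]
```

```bash
python3 -m creep '{"rows":[[0.03,0.04,0.5,0,0,0,75],[0.03,0.04,0.9,0,0,0,75],[0.03,0.04,0.9,0,0,0,75],[0.03,0.04,0.9,0,0,0,60],[0.03,0.04,0.9,0,0,0,50],[0.03,0.04,0.9,0,0,0,42],[0.03,0.04,0.9,0,0,0,42],[0.03,0.04,0.9,0,0,0,42]]}' 80; python3 g.py stack:.056
```

```text
clock: 15.32
tcp_pos: [0.4564, -0.2954, 0.0583]
orientation: [3.096, 0.527, 0.001]
contact_force: [-2.5, 2.6, 12.2]
grip_width: 0.0485
gripper_force: 80.5
t 15.32 tcp [ 0.4564 -0.2954  0.0583] x [0.944 0.331 0.   ] z [ 6.e-04 -5.e-04 -1.e+00] F [-2.5  2.6 12.2] w 0.0485 gf 80.5
stack:.056 [-0.02 -0.    0.09]
```

```bash
python3 -m creep '{"rows":[[0,0,-0.3,0,0,0,42],[0,0,-0.8,0,0,0,42],[0,0,-2,0,0,0,42],[0,0,-3.5,0,0,0,42],[0,0,-5,0,0,0,42],[0,0,-6.5,0,0,0,42],[0,0,-8,0,0,0,42],[0,0,-9,0,0,0,42],[0,0,-9,0,0,0,42]]}' 80; python3 g.py mid:.27 mid:.12
```

```text
clock: 16.45
tcp_pos: [0.4571, -0.2958, 0.2842]
orientation: [3.094, 0.527, 0.006]
contact_force: [0.2, -0.8, -2.4]
grip_width: 0.0486
gripper_force: 82.9
t 16.45 tcp [ 0.4571 -0.2958  0.2842] x [0.944 0.331 0.003] z [ 0.0042 -0.0024 -1.    ] F [ 0.2 -0.8 -2.4] w 0.0486 gf 82.9
mid:.27 [ 9.42 -9.57  0.56]
mid:.12 [ 9.4  -9.6   6.56]
```

```bash
python3 -m creep '{"rows":[[1.1,-1.1,0,0,0,0,42],[2.2,-2.2,0,0,0,0,42],[3.3,-3.4,0,0,0,0,42],[4.5,-4.6,0,0,0,0,42],[5.7,-5.8,0,0,0,0,42],[6.9,-7,0,0,0,0,42],[8.1,-8.2,0,0,0,0,42],[9.4,-9.6,0,0,0,0,42],[9.4,-9.6,0.5,0,0,0,42],[9.4,-9.6,0.5,0,0,0,42]]}' 80;python3 -m creep '{"rows":[[0,0,1.5,0,0,0,42],[0,0,3,0,0,0,42],[0,0,4.5,0,0,0,42],[0,0,5,0,0,0,42],[0,0,5,0,0,0,42],[0,0,5,0,0,0,42]]}'; python3 g.py mid:.12;  cat > ov.py <<'E'
import sys
from h import *
from g import P,p,M
from bench import optics
n,rg,rb,rf,off,rp=sys.argv[1],*map(float,sys.argv[2:7])
f=optics.grab_frame('wrist');im=f['color'].copy()
def ring(c,R,z,col):
    q=np.array([proj(f,(c[0]+R*np.cos(a),c[1]+R*np.sin(a),z)) for a in np.linspace(0,6.3,60)]);cv2.polylines(im,[(q*16).astype(np.int32)],True,col,1,cv2.LINE_AA,4)
zt=p[2]-off+.016
for d,col in((0,(0,0,255)),(-.003,(0,255,0))):
    c=p[:2]+d*M[:2,0];ring(c,rg,zt,col);ring(c,rb,zt,col)
ring(P[n],rf,.012,(0,255,255));ring(P[n],rp,.044,(0,255,255))
cv2.imwrite(sys.argv[7],cv2.resize(im[100:440,130:510],None,fx=1.75,fy=1.75,interpolation=cv2.INTER_CUBIC))
E
sed -i "s/^    n,z=a.split(':')/    if ':' not in a: continue\n    n,z=a.split(':')/" g.py
python3 ov.py mid .027 .012 .025 .0173 .004 pics/c7.png
```

```text
clock: 17.7
tcp_pos: [0.5968, 0.0083, 0.2667]
orientation: [3.097, 0.528, -0.008]
contact_force: [-0.2, -0.2, -1.8]
grip_width: 0.049
gripper_force: 82.9
clock: 18.45
tcp_pos: [0.5994, 0.0088, 0.1459]
orientation: [3.097, 0.527, 0.004]
contact_force: [0.6, 1.0, -0.1]
grip_width: 0.0485
gripper_force: 83.1
t 18.45 tcp [0.5994 0.0088 0.1459] x [0.944 0.331 0.002] z [ 2.6e-03  1.0e-04 -1.0e+00] F [ 0.6  1.  -0.1] w 0.0485 gf 83.1
mid:.12 [0.01 0.04 1.04]
t 18.45 tcp [0.5994 0.0088 0.1459] x [0.944 0.331 0.002] z [ 2.6e-03  1.0e-04 -1.0e+00] F [ 0.6  1.  -0.1] w 0.0485 gf 83.1
```

View pics/c7.png

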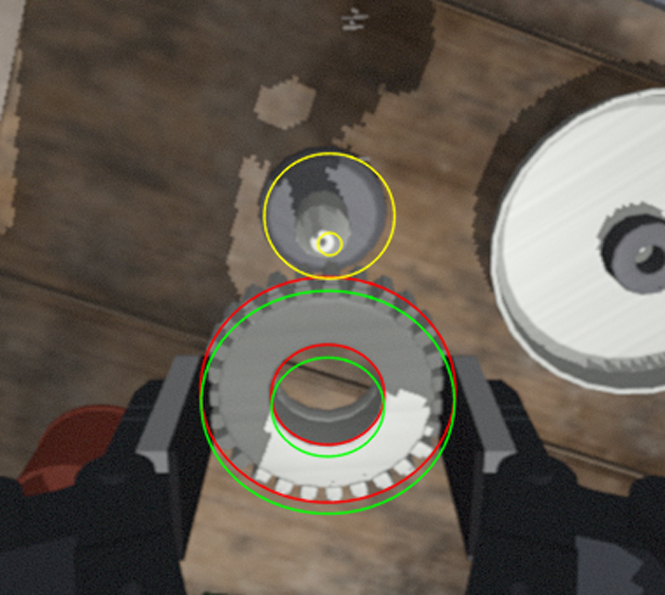

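Middle gear held level, bore at crop (327,395) matching the red (no offset) ring; mandrel foot/tip appear about 1.5 mm left of my yellow rings (tip (321,241)). Shift slightly left and lower.

```bash
python3 -m creep '{"rows":[[0.03,-0.05,1,0,0,0,42],[0.03,-0.05,2,0,0,0,42],[0.03,-0.05,2.8,0,0,0,42],[0.03,-0.05,3.2,0,0,0,42],[0.03,-0.05,3.5,0,0,0,42],[0.03,-0.05,3.8,0,0,0,42],[0.03,-0.05,4,0,0,0,42],[0.03,-0.05,4,0,0,0,42]]}' 80; python3 g.py mid:.0293
```

```text
clock: 19.5
tcp_pos: [0.5985, 0.0104, 0.0441]
orientation: [-3.097, -0.528, 0.001]
contact_force: [-0.4, 0.6, -1.4]
grip_width: 0.0488
gripper_force: 83.1
t 19.5 tcp [0.5985 0.0104 0.0441] x [ 0.944  0.331 -0.   ] z [-3.e-04 -0.e+00 -1.e+00] F [-0.4  0.6 -1.4] w 0.0488 gf 83.1
mid:.0293 [0.02 0.11 0.59]
```

No side force; on the straight part. Finish lowering and release.

```bash
python3 -m creep '{"rows":[[0.02,0.02,0.2,0,0,0,42],[0.02,0.02,0.4,0,0,0,42],[0.02,0.02,0.55,0,0,0,42],[0.02,0.02,0.55,0,0,0,42]]}'; python3 -m creep '{"rows":[[0,0,0,0,0,0,52],[0,0,0,0,0,0,60],[0,0,0,0,0,0,66],[0,0,0,0,0,0,66],[0,0,-2,0,0,0,66],[0,0,-4,0,0,0,66],[0,0,-6,0,0,0,66],[0,0,-8,0,0,0,80],[0,0,-10,0,0,0,80],[0,0,-10,0,0,0,80]]}'; python3 g.py stack:.27;  python3 - <<'E'
from bench import optics;import cv2,numpy as np
f=optics.grab_frame('wrist')['color'];s=optics.grab_frame('side')['color']
cv2.imwrite('pics/w8.png',np.hstack([f[120:440,120:520],cv2.resize(s[150:240,280:400],(400,320),interpolation=cv2.INTER_CUBIC)]))
E
```

```text
clock: 20.0
tcp_pos: [0.5989, 0.0101, 0.0301]
orientation: [-3.097, -0.528, 0.001]
contact_force: [0.2, 1.1, -0.4]
grip_width: 0.0485
gripper_force: 83.1
clock: 21.25
tcp_pos: [0.6016, 0.0107, 0.2855]
orientation: [3.096, 0.528, 0.014]
contact_force: [-0.8, 0.1, -0.6]
grip_width: 0.0804
gripper_force: 0.0
t 21.25 tcp [0.6016 0.0107 0.2855] x [0.944 0.331 0.008] z [ 8.8e-03  4.0e-04 -1.0e+00] F [-0.8  0.1 -0.6] w 0.0804 gf 0.0
stack:.27 [-9.56  9.62  0.56]
```

View pics/w8.png

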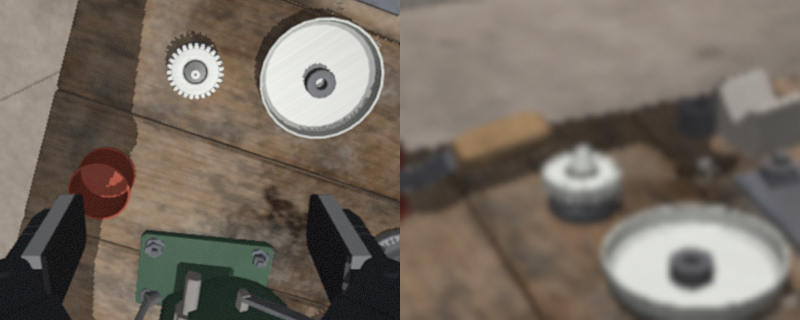

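Middle gear seated on its mandrel (right panel (580,175)); collar in dish. Back for the large gear.

```bash
python3 -m creep '{"rows":[[-1.2,1.2,0,0,0,0,85],[-2.4,2.4,0,0,0,0,85],[-3.6,3.6,0,0,0,0,85],[-4.8,4.8,0,0,0,0,85],[-6,6,0,0,0,0,85],[-7.2,7.2,0,0,0,0,85],[-8.4,8.4,0,0,0,0,85],[-9.5,9.6,0,0,0,0,85],[-9.5,9.6,2,0,0,0,85],[-9.5,9.6,3,0,0,0,85]]}'; python3 -m creep '{"rows":[[0,0,1.5,0,0,0,85],[0,0,3,0,0,0,85],[0,0,3.8,0,0,0,85],[0,0,3.8,0,0,0,85],[0,0,3.8,0,0,0,85]]}'; python3 g.py stack:.041
```

```text
clock: 22.6
tcp_pos: [0.4521, -0.2946, 0.2016]
orientation: [-3.094, -0.525, 0.007]
contact_force: [0.4, 0.4, -0.4]
grip_width: 0.0852
gripper_force: 0.0
clock: 23.22
tcp_pos: [0.4547, -0.295, 0.1106]
orientation: [-3.097, -0.528, 0.0]
contact_force: [0.2, -0.3, 0.8]
grip_width: 0.0852
gripper_force: 0.0
t 23.23 tcp [ 0.4547 -0.295   0.1106] x [ 0.943  0.331 -0.   ] z [-3.e-04  2.e-04 -1.e+00] F [ 0.2 -0.3  0.8] w 0.0852 gf 0.0
stack:.041 [0.04 0.04 2.78]
```

```bash
python3 -m creep '{"rows":[[0.04,0.04,1,0,0,0,85],[0.04,0.04,1.8,0,0,0,85],[0.04,0.04,2.4,0,0,0,85],[0.04,0.04,2.75,0,0,0,85],[0.04,0.04,2.75,0,0,0,85],[0.04,0.04,2.75,0,0,0,70],[0.04,0.04,2.75,0,0,0,60],[0.04,0.04,2.75,0,0,0,55],[0.04,0.04,2.75,0,0,0,55],[0.04,0.04,2.75,0,0,0,55]]}' 90; python3 g.py stack:.041
```

```text
clock: 24.48
tcp_pos: [0.458, -0.2962, 0.045]
orientation: [3.094, 0.528, 0.005]
contact_force: [-4.7, 2.3, 22.7]
grip_width: 0.0553
gripper_force: 11.4
t 24.48 tcp [ 0.458  -0.2962  0.045 ] x [0.943 0.331 0.003] z [ 0.0037 -0.002  -1.    ] F [-4.7  2.3 22.7] w 0.0553 gf 11.4
stack:.041 [-0.06 -0.05  0.16]
```

The fingers closed to 55 with upward force: the swung-back tips slid over the gear's top face. Reopen, go 11 mm lower, close again.

```bash
python3 -m creep '{"rows":[[0,0,-0.2,0,0,0,70],[0,0,-0.2,0,0,0,85],[0,0,-0.2,0,0,0,85],[0,0,-0.2,0,0,0,85],[-0.05,-0.03,0,0,0,0,85],[-0.05,-0.03,0.3,0,0,0,85],[-0.05,-0.03,0.45,0,0,0,85],[-0.05,-0.03,0.45,0,0,0,85],[-0.05,-0.03,0.45,0,0,0,85]]}' 90; python3 g.py stack:.031
```

```text
clock: 25.6
tcp_pos: [0.4547, -0.2954, 0.0306]
orientation: [3.097, 0.528, 0.0]
contact_force: [-0.8, -0.3, -0.1]
grip_width: 0.0851
gripper_force: 0.0
t 25.6 tcp [ 0.4547 -0.2954  0.0306] x [0.944 0.331 0.   ] z [ 1.e-04 -0.e+00 -1.e+00] F [-0.8 -0.3 -0.1] w 0.0851 gf 0.0
stack:.031 [ 0.05  0.02 -0.02]
```

```bash
python3 -m creep '{"rows":[[0.05,0.02,0,0,0,0,75],[0.05,0.02,0,0,0,0,65],[0.05,0.02,0,0,0,0,58],[0.05,0.02,0,0,0,0,50],[0.05,0.02,0,0,0,0,50],[0.05,0.02,0,0,0,0,50]]}' 90; python3 g.py stack:.031 thick:.031
```

```text
clock: 26.35
tcp_pos: [0.4564, -0.2954, 0.032]
orientation: [3.096, 0.527, 0.001]
contact_force: [-3.2, 2.3, 14.3]
grip_width: 0.0638
gripper_force: 95.3
t 26.35 tcp [ 0.4564 -0.2954  0.032 ] x [0.944 0.331 0.001] z [ 8.e-04 -5.e-04 -1.e+00] F [-3.2  2.3 14.3] w 0.0638 gf 95.3
stack:.031 [-0.02 -0.    0.04]
thick:.031 [6.79 1.68 0.05]
```

Firm grip (63.8 mm, 95 N). Lift and carry to the thick mandrel.

```bash
python3 -m creep '{"rows":[[0,0,-0.3,0,0,0,50],[0,0,-0.8,0,0,0,50],[0,0,-2,0,0,0,50],[0,0,-3.5,0,0,0,50],[0,0,-4.4,0,0,0,50],[1.4,0.3,-4.4,0,0,0,50],[2.8,0.7,-4.4,0,0,0,50],[4.2,1,-4.4,0,0,0,50],[5.6,1.4,-4.4,0,0,0,50],[6.8,1.7,-4.4,0,0,0,50]]}' 90; python3 -m creep '{"rows":[[0,0,0,0,0,0,50],[0,0,0,0,0,0,50],[0,0,0,0,0,0,50]]}'; python3 g.py thick:.12; python3 ov.py thick .034 .018 .032 .007 .008 pics/c9.png
```

```text
clock: 27.6
tcp_pos: [0.6315, -0.2788, 0.1409]
orientation: [-3.097, -0.528, -0.0]
contact_force: [0.8, 0.3, -2.5]
grip_width: 0.0638
gripper_force: 99.7
clock: 27.98
tcp_pos: [0.6291, -0.2798, 0.1406]
orientation: [3.097, 0.526, -0.002]
contact_force: [0.5, 0.3, -2.8]
grip_width: 0.0641
gripper_force: 99.7
t 27.98 tcp [ 0.6291 -0.2798  0.1406] x [ 0.944  0.33  -0.001] z [-1.e-03 -3.e-04 -1.e+00] F [ 0.5  0.3 -2.8] w 0.0641 gf 99.7
thick:.12 [ 0.06 -0.01  0.82]
t 27.98 tcp [ 0.6291 -0.2798  0.1406] x [ 0.944  0.33  -0.001] z [-1.e-03 -3.e-04 -1.e+00] F [ 0.5  0.3 -2.8] w 0.0641 gf 99.7
```

View pics/c9.png

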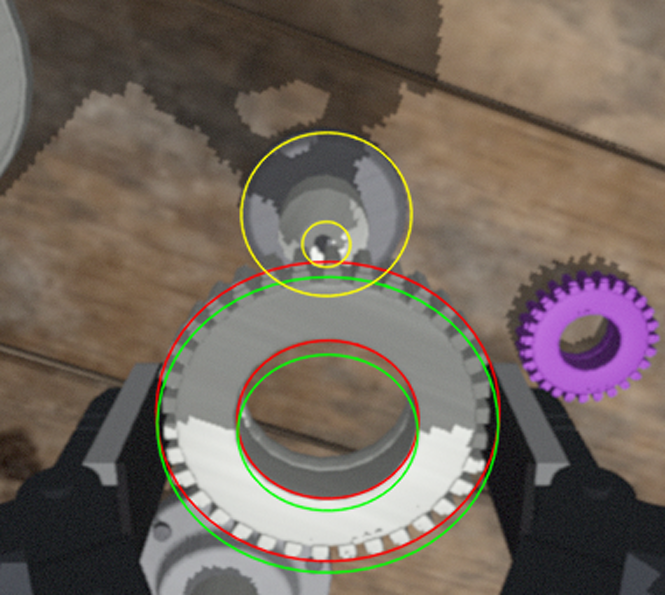

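Large gear level, bore ring (327,420) matches the red ring; mandrel foot and tip (325,245) match the yellow. Lower.

```bash
python3 -m creep '{"rows":[[0.05,0,1,0,0,0,50],[0.05,0,2,0,0,0,50],[0.05,0,2.8,0,0,0,50],[0.05,0,3.2,0,0,0,50],[0.05,0,3.5,0,0,0,50],[0.05,0,3.7,0,0,0,50],[0.05,0,3.9,0,0,0,50],[0.05,0,4.1,0,0,0,50],[0.05,0,4.3,0,0,0,50],[0.05,0,4.3,0,0,0,50]]}' 90; python3 g.py thick:.020
```

```text
clock: 29.28
tcp_pos: [0.6313, -0.2786, 0.0325]
orientation: [-3.096, -0.528, 0.001]
contact_force: [0.3, -0.2, -3.3]
grip_width: 0.0638
gripper_force: 99.7
t 29.27 tcp [ 0.6313 -0.2786  0.0325] x [ 0.943  0.331 -0.001] z [-8.e-04  3.e-04 -1.e+00] F [ 0.3 -0.2 -3.3] w 0.0638 gf 99.7
thick:.020 [-0.03  0.01  0.5 ]
```

```bash
python3 -m creep '{"rows":[[0,0,0.2,0,0,0,50],[0,0,0.35,0,0,0,50],[0,0,0.47,0,0,0,50],[0,0,0.47,0,0,0,50]]}'; python3 -m creep '{"rows":[[0,0,0,0,0,0,68],[0,0,0,0,0,0,76],[0,0,0,0,0,0,84],[0,0,0,0,0,0,84],[0,0,-2,0,0,0,84],[0,0,-4,0,0,0,84],[0,0,-6,0,0,0,84],[0,0,-8,0,0,0,84],[0,0,-8,0,0,0,84],[0,0,-8,0,0,0,84]]}'; python3 - <<'E'
from bench import optics;import cv2,numpy as np
from h import *
f=optics.grab_frame('wrist');t=optics.grab_frame('top');s=optics.grab_frame('side')
np.savez('pics/tF.npz',**t);np.savez('pics/sF.npz',**s)
def crop(f,X,h,n=300):
    u=proj(f,X).astype(int);c=f['color'][max(0,u[1]-h):u[1]+h,max(0,u[0]-h):u[0]+h];return cv2.resize(c,(260,260),interpolation=cv2.INTER_CUBIC)
A=[crop(s,(.6305,-.279,.02),35),crop(s,(.525,-.4275,.02),35),crop(s,(.6,.009,.02),35)]
B=[cv2.resize(f['color'],(347,260))[:, 43:303],crop(t,(.525,-.4275,.02),45),crop(t,(.6,-.06,.02),60)]
cv2.imwrite('pics/F.png',np.vstack([np.hstack(A),np.hstack(B)]))
E
python3 g.py
```

```text
clock: 29.78
tcp_pos: [0.6314, -0.2787, 0.021]
orientation: [-3.097, -0.528, 0.001]
contact_force: [0.3, -0.0, -1.9]
grip_width: 0.0637
gripper_force: 99.7
clock: 31.02
tcp_pos: [0.6312, -0.2787, 0.221]
orientation: [-3.097, -0.528, 0.001]
contact_force: [-0.1, -1.3, 0.2]
grip_width: 0.084
gripper_force: 0.0
t 31.18 tcp [ 0.6307 -0.2784  0.2195] x [ 0.943  0.332 -0.002] z [-0.0028  0.001  -1.    ] F [-0.9  0.8 -0.8] w 0.0838 gf 0.0
```

View pics/F.png

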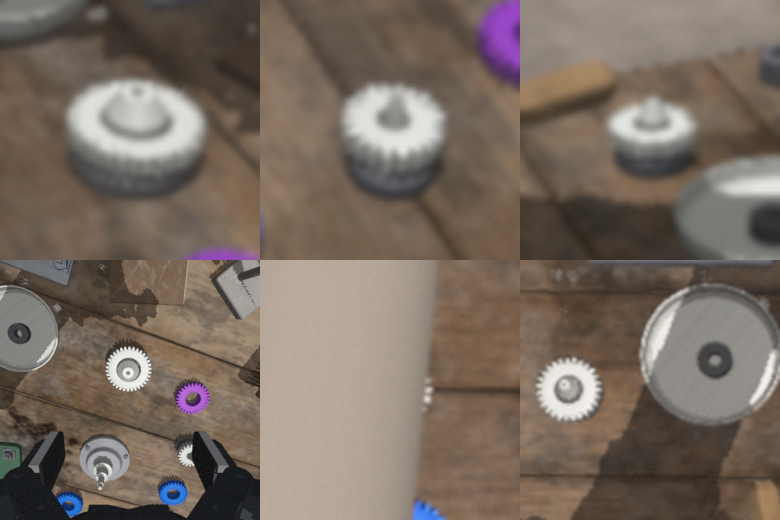

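All three gears sit level on their mandrels with the pins showing (top row). The collar is in the dish, the shaft is bare and the gripper is clear, so I'm handing in.

```bash
python3 -c "
from bench import r
print(r.hand_in())"
```

```text
the job is handed in; nothing more can be done
None
```

I handed the job in at about 31 s: the collar is in the parts dish, the pinion, middle and large gears sit level on the thin, middle and thick mandrels, and the marking pot was not touched; the hand-in gave no verdict.

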